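Marker out of the spring-flap case

ROBOT

A 6-joint arm with a two-finger parallel gripper is mounted at the origin on the work surface. World frame = base frame: x ahead of the robot, y to its left, z up, the work surface at z = 0. Lengths are in m, angles in degrees, forces in N, time in s.
With the tool pointing down it reaches from about 0.25 to 0.725 m from the base axis. Payload 9.7 kg.
Tool frame: the origin (TCP) lies between the finger pads; the fingertips stand 11 mm ahead of it and the grasp point (between the pads) lies 8 mm behind it; y points along the fingers, x is the direction in which the jaws open and shut, and the axes are right-handed (so a half turn about y gives the same grasp; the last joint's range is limited). The gripper opens to 85 mm and grips with 20 to 120 N. Pads are 22 mm wide; open, the fingers measure 114 mm over their backs; the gripper's body (76 mm by 85 mm) begins 54 mm behind the grasp point. The pads swing forward as they close: fully open they stand 13 mm farther back than shut.
Start: joints at [68.698, 4.979, 10.078, 95.1, 0, 90], TCP at [0.2, 0.512, 0.242] pointing down, gripper open.
Joint ranges: [-179.16, 179.16], [-48.56, 103.87], [-65.8, 70.77], [-126.05, 130.52], [-82.76, 87.17], [-180, 180]. Speed limits (degrees/s): [127.2, 127.2, 147.25, 180, 180, 180].

INTERFACE

Orientations are given as [roll, pitch, yaw] about the fixed x, y, z axes, in that order (R = Rz(yaw) Ry(pitch) Rx(roll)).
In Python, from workcell import bot, vision gives the robot as it stands. The module is installed in compiled form; this text tells all that it offers.
- The arm moves only by the shell command python3 -m crank 'ROWS' [OPENING] [FORCE]. ROWS is text: rows parted by semicolons, each of 6 numbers parted by spaces: the shift along the tool's x, y, z in m, then the turn, a rotation vector about the tool's x, y, z in rad. A call has 1 to 8 rows; each row is the pose to reach, as a shift and turn from the pose commanded when the call began, along the tool's axes at that moment; what a row does not reach only later rows make up. A row lasts 1/10 s, in which the tool goes at most 50 mm and 8.59 degrees, less where a joint would pass 70% of its speed; a pose out of reach is approached as far as the arm can. A call with a gripper value outside its range is refused whole. OPENING is the gripper's target within -1 to 1 (shut at 1, half-way at 0, fully open at -1), set as the call begins (- or left out, the last holds). The fingers move at their own pace and stop on an object; FORCE is the grip in N (left out, the last holds). Time passes only in rows, so rows that repeat a pose let the fingers close. It gives the time, the measured TCP pose, the force and the opening at its end, in the units of the state.
- bot.get_obs(): the state, without advancing time (a new reading comes with each control period).
- vision.camera(name): name is "scene" or "top" or "wrist"; returns the picture (400x640x3 uint8, red, green, blue); there is no depth.
- vision.get_calibration(name): a dict with "fx", "fy", "cx", "cy" (pixels), "rvec" (rotation vector, rad) and "tvec" (3), from world to camera coordinates, as OpenCV has them. Camera axes: x right, y down, z forward; pixel columns grow to the right and rows downward; lengths in m; the calibration is good to about 2 mm. The wrist camera is an equidistant fisheye: a pixel r from the principal point sees the ray r / f radians off the axis. A picture is of the moment at which its call begins: read the wrist's pose just before it. get_calibration takes no time and is no camera call; for the wrist camera it gives the pose at the moment of the call.
- bot.job_done(): hands the job in, once; it reports no verdict.
The state is a dict: "time": time; "q": joint angles; "qd": joint speeds; "joint_efforts": joint torques, N m; "ee_pos": TCP position; "tcp_rot": TCP orientation; "wrist_force": force on the tool from outside, world axes, zero at the start; "torque": the same for the moment, N m; "opening": finger opening in m.
Only numpy, scipy, OpenCV 4.12 (cv2) and the standard library are available. Lean on these libraries where they do the work, as an engineer would, in place of code of your own. Each camera call takes 0.05 s, during which the arm holds its last target. There are 200 camera calls.

TASK

Pull back the spring-loaded amber flap of the blue case and keep it back with your hand while you reach in behind it for the orange marker. Bring the marker out, let the flap spring fully shut, then lay the marker in the empty lane of the wooden pen rest, cap end gently up against the stop, and let go. Leave the blue and green markers where they are.

Things in the scene. Friction and masses are not known exactly. Their poses are not given: they have to be found in the camera images.
- case: Blue marker case fixed to the table, 169 deep (x) x 330 wide (y) x 120 high (z) mm; origin on its underside, mid-width; x from its slanted front (shut by the flap) to its back wall, z up. Inner width 320, floor at z = 8, front sill at x = -79 to -74 up to z = 25, back wall at x = 85 mm. The side walls' front edges slope from (x,z) = (-75,25) to (0,120) mm
- roof_edge (a point): middle of the front edge of the case's fixed clear roof, upper side, at (10,0,120) mm in the case frame; the roof is 4 mm thick and reaches from here to the back wall. Because of it the hand has to come in tilted, about 45 degrees from vertical, fingers pointing down and towards the back wall, with the flap pressed out by the hand's underside
- case_lanes (a point): middle between the case's two lanes, at (10,0,37) mm in the case frame. The lanes run along x at y = +45 and -45 mm; in each, two V saddles (8 mm thick, 26 mm wide) at x = -27 and 47 mm carry a marker with its axis at z = 37 mm; between the saddles the marker is free for the fingers down to the floor
- case_hinge (a point): middle of the flap's hinge line, in the case frame at x = -75, y = 0, z = 25 mm; the hinge runs along the case's y; axes as the case
- flap (a joint): flap angle, rad: 0 shut (stop), grows as its lip swings out to the front (-x of the case) and down; at most 1.9. Shut, the panel leans 0.668 rad from vertical, top to the back; upright at 0.668, level at 2.24. A spring closes it (0.12 N m shut plus 0.12 N m per rad): it never stays open by itself and follows the hand out
- flap_edge (a point): middle of the upper edge of the flap's orange pull lip, shut at (0,0,150) mm in the case frame. The flap is an amber panel, 4 mm thick, 310 mm wide, 121 mm from hinge to bend, then the 30 mm lip, upright when shut. The lip stands 30 mm above the roof, 8 mm in front of its edge: fingertips set down just over the roof behind the lip can pull it to the front
- orange: orange-capped marker to fetch, cylinder 18 mm diameter, 110 mm long, about 22 g; origin: its centre; x along its axis towards the cap end (orange, 45 mm long). It lies in one of the two case lanes, cap towards the back wall, its centre at case x = 5 to 20 mm
- orange_cap (a point): centre of the cap's end face of the orange marker, 55 mm from its centre along its x
- blue: blue-capped marker, same size and frame, in the other lane of the case: leave alone
- rest: wooden pen rest fixed to the table, 170 (x) x 130 (y) mm, base 6 mm thick; origin: centre of its underside, x towards its stop. Lanes along x at y = -35 mm (empty) and +35 mm (green marker), each with two V saddles 8 mm thick at x = -27 and 57 mm that carry a marker with its axis at z = 37 mm. The stop is an upright board across the x end, face at x = 73, top at z = 60 mm
- lane_end (a point): point on the stop's face in the empty lane, at (73, -35, 37) mm in the rest's frame: the centre of the cap's end face comes here
- green: green-capped marker, same size and frame, lying in the other lane of the pen rest: leave alone
Not all that is in view belongs to the job. There is more than one size of the rest; the job needs the smaller.

How it is judged (in metres and radians):
On the way, in this order (a step that is already met when the one before it is completed fails the run):
1. the orange marker is taken hold of inside the case while the flap is held open (value of joint flap above 0.5 rad and contact force between the fingers and orange above 0.5 N and x of orange in the frame of case above -0.06 m and z of orange in the frame of case below 0.07 m), for 0.1 s.
2. the orange marker is out of the case and the flap has sprung shut (value of joint flap below 0.05 rad and (z of orange in the frame of case above 0.16 m or x of orange in the frame of case below -0.15 m or horizontal distance between orange and case above 0.24 m)), for 0.1 s.
At the end, for the whole second after the job is handed in: The orange marker lies at rest in both saddles of the empty lane (axis within 4 mm of the lane's and parallel to it within 0.08 rad), its cap end within 4 mm of the stop; the flap is shut (under 0.05 rad); the blue and green markers are within 15 mm of where they started (x of orange_cap in the frame of lane_end between -0.004 and 0.004 m and y of orange in the frame of rest between -0.039 and -0.031 m and z of orange in the frame of rest between 0.033 and 0.041 m and angle between the x axis of orange and the x axis of rest, either way round below 0.08 rad and value of joint flap below 0.05 rad and linear speed of orange below 0.02 m/s and distance of each of blue, green from where it was at the start of the episode below 0.015 m); the robot touches nothing.
It fails at once if another marker is moved out of place (distance of any of blue, green from where it was at the start of the episode above 0.02 m).
It fails at once if the marker is forced against the pen rest (over 30 N) (contact force between orange and rest above 30 N).
It also fails if it takes over 72 s, if anything falls off the work surface, if the arm or the gripper's body presses on something with over 40 N, if the wrist force passes 120 N, or if a joint passes its speed limit or range.

## Working session

There is one attempt and no reset: what is moved stays moved. The work goes in short steps, Python scripts to look and compute and a shell command to move; the robot and the scene stay as the last step left them, time stands still between calls to the robot, and variables do not carry over. Pictures are saved under pics/ and viewed, about 8 in all and at most 12, crops included, and the job is handed in when it is done.

```bash
mkdir -p pics; ls
python3 - <<'E'
from workcell import bot, vision
import cv2, numpy as np
print(bot.get_obs())
for n in("scene","top"):
    im=vision.camera(n); cv2.imwrite(f"pics/{n}0.png",im[:,:,::-1]); c=vision.get_calibration(n); print(n,c)
    R=cv2.Rodrigues(np.array(c["rvec"],float))[0]; print("cam pos",-R.T@np.array(c["tvec"]).ravel())
print(vision.get_calibration("wrist"))
E
```

```text
pics
{'time': 0.0, 'q': array([ 6.86973349e+01,  5.01212330e+00,  1.00347633e+01,  9.50999821e+01,
       -2.32256006e-04,  8.99995359e+01]), 'qd': array([ 0.03986243,  0.03425011,  0.00317585,  0.04512216, -0.01702734,
       -0.07494444]), 'joint_efforts': array([-1.08119370e-03, -5.20392358e+01,  4.64801788e+01,  1.65130338e-02,
       -5.64944025e-05,  2.75149034e-05]), 'ee_pos': array([0.19973508, 0.51222054, 0.24157602]), 'tcp_rot': array([-9.00002316e+01,  7.73421228e-02,  6.86977990e+01]), 'wrist_force': array([-1.33838079,  0.22128636, -0.01278397]), 'torque': array([ 0.0100982 , -0.05261104,  0.00443376]), 'opening': 0.08547416583829316}
scene {'fx': 481.6575201979227, 'fy': 481.6575201979227, 'cx': 316.2102591827934, 'cy': 196.86185643633735, 'rvec': array([ 1.06898444,  2.61971678, -0.73455213]), 'tvec': array([ 0.36569456, -0.180777  ,  1.17539254])}
cam pos [0.80925633 0.28366571 0.9014424 ]
top {'fx': 389.378321549284, 'fy': 389.378321549284, 'cx': 320.85308192195697, 'cy': 205.01419648045365, 'rvec': array([ 2.16333896, -2.12650471,  0.11189667]), 'tvec': array([-0.04190775,  0.493709  ,  0.93134384])}
cam pos [ 0.3725812  -0.05645169  0.98534392]
{'fx': 309.70691628693146, 'fy': 309.70691628693146, 'cx': 321.69286280579723, 'cy': 196.20630708078548, 'rvec': array([-2.38074983, -1.62623363, -0.24349318]), 'tvec': array([-0.54971626, -0.03803376,  0.37974033])}
```

View pics/scene0.png

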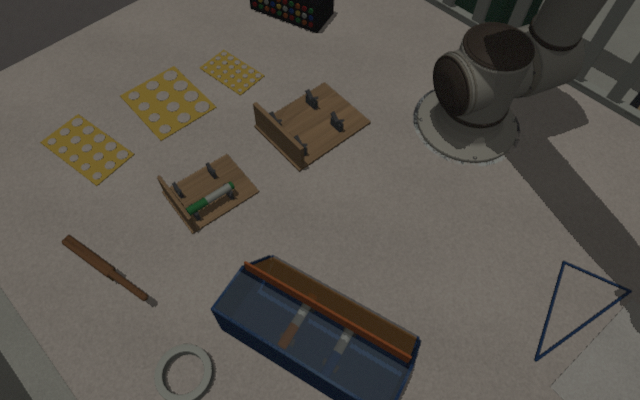

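View pics/top0.png

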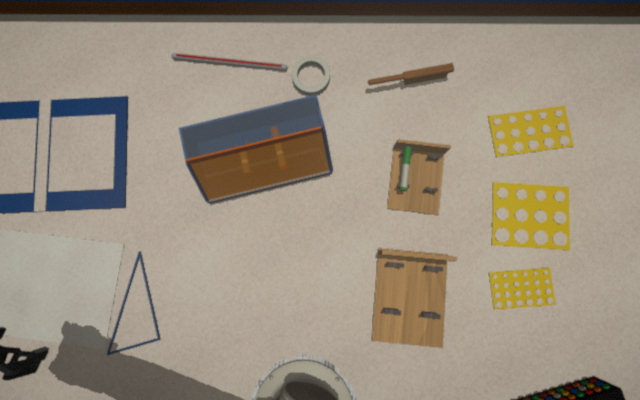

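The scene view shows the case at about (315,325), with orange-brown and other markers seen through the roof. There are two rests: a small one at (210,190) with the green marker, and a larger empty one at (312,125). The top view shows the case at (255,150), the small rest at (418,178) and the large rest at (412,298). The job needs the small rest with the green marker. I'll confirm that in enlarged crops.

Run:
```python
import cv2,numpy as np
t=cv2.imread("pics/top0.png");s=cv2.imread("pics/scene0.png")
def crop(im,x,y,w,h,W,H):
    c=cv2.resize(im[y:y+h,x:x+w],(W,H),interpolation=cv2.INTER_CUBIC)
    return np.clip(c.astype(float)*1.5,0,255).astype(np.uint8)
a=crop(t,170,85,170,125,510,375); b=crop(t,380,130,72,94,287,375)
c=crop(s,200,245,230,155,334,225); d=crop(s,150,145,120,90,300,225)
cv2.imwrite("pics/crop1.png",np.hstack([a,b]))
a=crop(s,205,250,220,150,792,540); cv2.imwrite("pics/crop2.png",a)
```

```text
(no output)
```

View pics/crop1.png

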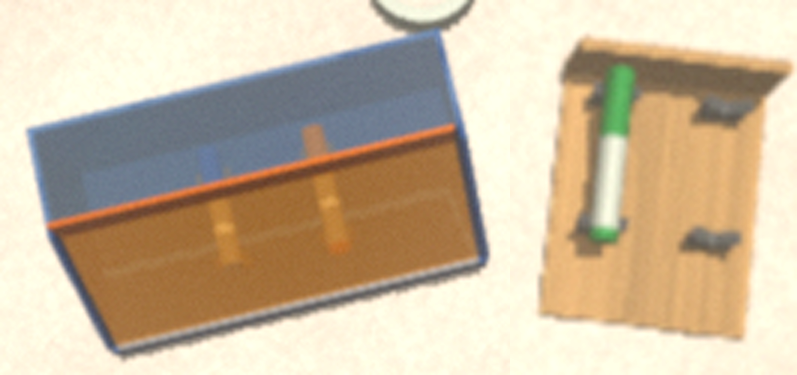

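View pics/crop2.png

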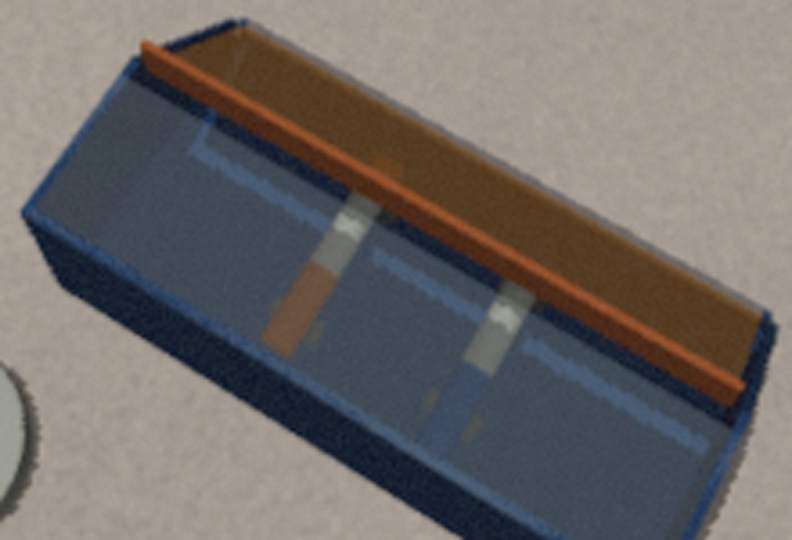

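```bash
cat > h.py <<'E'
import numpy as np, cv2
from scipy.optimize import least_squares
from workcell import bot, vision
C={n:vision.get_calibration(n) for n in("scene","top")}
def proj(n,P):
    c=C[n]; K=np.array([[c["fx"],0,c["cx"]],[0,c["fy"],c["cy"]],[0,0,1.]])
    return cv2.projectPoints(np.array(P,float).reshape(-1,3),np.array(c["rvec"],float),np.array(c["tvec"],float),K,None)[0].reshape(-1,2)
def ray(n,uv,z):
    c=C[n]; R=cv2.Rodrigues(np.array(c["rvec"],float))[0]; o=-R.T@np.array(c["tvec"],float).ravel()
    d=R.T@np.array([(uv[0]-c["cx"])/c["fx"],(uv[1]-c["cy"])/c["fy"],1]); return o+d*(z-o[2])/d[2]
def toW(p,P):
    a=p[2]; P=np.atleast_2d(P).astype(float); c,s=np.cos(a),np.sin(a)
    return np.c_[p[0]+c*P[:,0]-s*P[:,1],p[1]+s*P[:,0]+c*P[:,1],P[:,2]]
def fit(obs,p0):
    f=lambda p:np.concatenate([(proj(n,toW(p,P))[0]-uv) for n,uv,P in obs])
    r=least_squares(f,p0,loss="soft_l1"); return r.x,r.fun.reshape(-1,2)
E
python3 - <<'E'
from h import *
c=[("top",(180,128.3),(.085,.165,.12)),("top",(315.7,96),(.085,-.165,.12)),("top",(186.7,160.3),(0,.155,.15)),("top",(321.7,127.7),(0,-.155,.15)),
("scene",(212.5,308.9),(.085,-.165,.12)),("scene",(245.8,261.7),(0,-.155,.15)),("scene",(411.4,356.9),(0,.155,.15))]
p,r=fit(c,[.5,.15,.2]);print("case",p.round(4),np.degrees(p[2]).round(2));print(r.round(1).tolist())
# markers in case frame
def inv(p,W): d=W[:2]-p[:2]; a=p[2]; return np.array([np.cos(a)*d[0]+np.sin(a)*d[1],-np.sin(a)*d[0]+np.cos(a)*d[1]])
for n,uv in (("top",(282.7,167.3)),("top",(274.3,127.3)),("scene",(205+278/3.6,250+345/3.6)),("scene",(205+385/3.6,250+162/3.6))):
    print("orange end",n,inv(p,ray(n,uv,.037)).round(4))
g=[("top",(387.8,208.7),(-.085,.065,.006)),("top",(438.5,214.7),(-.085,-.065,.006)),("top",(398.8,139.5),(.085,.065,.06)),("top",(450.2,146.8),(.085,-.065,.06)),
("scene",(159,180),(.085,-.065,.06)),("scene",(228,154),(-.085,-.065,.006)),("scene",(258,188),(-.085,.065,.006))]
q,r=fit(g,[.45,-.2,0]);print("rest",q.round(4),np.degrees(q[2]).round(2));print(r.round(1).tolist())
for uv in((407.8,147.0),(403.3,189.7)): print("green",inv(q,ray("top",uv,.04)).round(4))
print("lane_end",toW(q,(.073,-.035,.037)))
E
```

```text
case [0.6144 0.1168 0.2601] 14.91
[[-1.7, 1.2], [0.9, -0.3], [-1.8, -0.2], [-0.9, -0.9], [-0.4, -2.9], [-1.4, -0.6], [0.4, 0.2]]
orange end top [-0.0404 -0.0446]
orange end top [ 0.0653 -0.0474]
orange end scene [ 0.0647 -0.0441]
orange end scene [-0.0429 -0.0469]
rest [ 0.5664 -0.2731 -0.0951] -5.45
[[-0.6, 1.1], [0.4, 0.8], [-1.9, -1.0], [0.2, -2.8], [-3.0, -2.7], [-0.3, -1.9], [2.6, 1.2]]
green [0.0726 0.0333]
green [-0.0357  0.035 ]
lane_end [[ 0.63574428 -0.31490185  0.037     ]]
```

```bash
cat >> h.py <<'E'
from scipy.spatial.transform import Rotation as Rot
def pose():
    o=bot.get_obs(); return np.array(o["ee_pos"]),Rot.from_euler("xyz",o["tcp_rot"],degrees=True),o
def goal(frame,P,tilt,flip=1):
    """TCP target P (frame coords), fingers tilted `tilt` deg from down towards frame +x. returns pos, Rot"""
    t=np.radians(tilt); y=np.array([np.sin(t),0,-np.cos(t)]); x=np.array([0,flip,0.]); z=np.cross(x,y)
    return toW(frame,P)[0], Rot.from_euler("z",frame[2])*Rot.from_matrix(np.c_[x,y,z])
def delta(p,R,g):
    d=R.inv().apply(g[0]-p); r=(R.inv()*g[1]).as_rotvec(); return np.r_[d,r].round(4)
def plan(frame,targets,flip=1):
    p,R,o=pose()
    for P,t in targets:
        g=goal(frame,P,t,flip); D=delta(p,R,g); print(P,t,"->"," ".join(f"{v:g}" for v in D)," ang",round(np.degrees(np.linalg.norm(D[3:])),1),"dist",round(np.linalg.norm(D[:3]),3))
def inv(p,W): W=np.array(W);d=W[:2]-p[:2]; a=p[2]; return np.array([np.cos(a)*d[0]+np.sin(a)*d[1],-np.sin(a)*d[0]+np.cos(a)*d[1],W[2]])
E
python3 - <<'E'
from h import *
c=[("top",(180,128.3),(.09,.165,.12)),("top",(315.7,96),(.09,-.165,.12)),("top",(186.7,160.3),(0,.155,.15)),("top",(321.7,127.7),(0,-.155,.15)),
("scene",(212.5,308.9),(.09,-.165,.12)),("scene",(245.8,261.7),(0,-.155,.15)),("scene",(411.4,356.9),(0,.155,.15))]
p,r=fit(c,[.5,.15,.2]);print("case",p.round(4).tolist(),np.degrees(p[2]).round(2));print(r.round(1).tolist())
for n,uv in (("top",(282.7,167.3)),("top",(274.3,127.3)),("scene",(205+278/3.6,250+345/3.6)),("scene",(205+385/3.6,250+162/3.6))):
    print("orange end",n,inv(p,ray(n,uv,.037)).round(4))
P,R,o=pose(); c=vision.get_calibration("wrist"); W=cv2.Rodrigues(np.array(c["rvec"],float))[0]; print("cam in tool",R.inv().apply(-W.T@np.array(c["tvec"]).ravel()-P), "axis",R.inv().apply(W[2]),"right",R.inv().apply(W[0]))
for f in(1,-1): plan(p,[((0.05,-.045,.30),0)],f)
E
```

```text
case [0.613, 0.1168, 0.2578] 14.77
[[-2.1, -0.4], [0.4, -1.5], [-2.0, 0.3], [-0.9, -0.1], [-1.4, -1.2], [-0.6, -1.3], [0.9, -0.2]]
orange end top [-0.0389 -0.0451  0.037 ]
orange end top [ 0.0668 -0.0477  0.037 ]
orange end scene [ 0.0661 -0.0444  0.037 ]
orange end scene [-0.0414 -0.0475  0.037 ]
cam in tool [ 0.00042306 -0.13144783  0.07541043] axis [-7.15285555e-04  9.55429598e-01 -2.95218176e-01] right [ 9.99999642e-01  5.50115084e-04 -6.42538574e-04]
(0.05, -0.045, 0.3) 0 -> -0.2252 -0.0581 -0.5955 -0.0003 -0.6297 -0.0011  ang 36.1 dist 0.639
(0.05, -0.045, 0.3) 0 -> -0.2252 -0.0581 -0.5955 0.0014 2.5119 -0.0004  ang 143.9 dist 0.639
```

```bash
R="-0.11 -0.058 -0.3 0 1.2 0"; true; python3 -m crank '-0.11 -0.058 -0.3 0 1.2 0;-0.11 -0.058 -0.3 0 1.2 0;-0.11 -0.058 -0.3 0 1.2 0;-0.11 -0.058 -0.3 0 1.2 0;-0.11 -0.058 -0.3 0 1.2 0;-0.11 -0.058 -0.3 0 1.2 0;-0.11 -0.058 -0.3 0 1.2 0;-0.11 -0.058 -0.3 0 1.2 0' 1 30
python3 - <<'E'
from h import *
p=[0.613, 0.1168, 0.2578]; plan(p,[((0.05,-.045,.30),0)],-1); print(pose()[2]["q"])
E
```

```text
time: 0.9
ee_pos: [0.4416, 0.2987, 0.3003]
tcp_rot: [-90.0, -0.0, -0.6]
wrist_force: [-0.2, 0.4, -0.0]
opening: 0.0001
(0.05, -0.045, 0.3) 0 -> 0.2335 0.0005 -0.21 0.0001 1.3018 0.0006  ang 74.6 dist 0.314
[ 3.40857553e+01  4.39619563e+00  1.60045453e+01  1.01604136e+02
 -3.06809176e-02  1.24727987e+02]
```

```bash
python3 -m crank '0.233 0 -0.21 0 1.302 0;0.233 0 -0.21 0 1.302 0;0.233 0 -0.21 0 1.302 0;0.233 0 -0.21 0 1.302 0;0.233 0 -0.21 0 1.302 0;0.233 0 -0.21 0 1.302 0;0.233 0 -0.21 0 1.302 0;0.233 0 -0.21 0 1.302 0'
python3 - <<'E'
from h import *
p=[0.613, 0.1168, 0.2578]; plan(p,[((0.05,-.045,.30),0)],-1); print(pose()[2]["q"])
cv2.imwrite("pics/w1.png",vision.camera("wrist")[:,:,::-1])
E
```

```text
time: 1.7
ee_pos: [0.6738, 0.0883, 0.2978]
tcp_rot: [-90.2, 0.0, -69.3]
wrist_force: [-0.5, 0.1, -0.2]
opening: -0.0002
(0.05, -0.045, 0.3) 0 -> 0.0018 -0.0022 -0.0017 0.003 0.1027 -0.0003  ang 5.9 dist 0.003
[ 7.47161135e+00  2.75378967e+01  4.42300082e+01  1.06863059e+02
 -1.61746793e-02  1.66816768e+02]
```

View pics/w1.png

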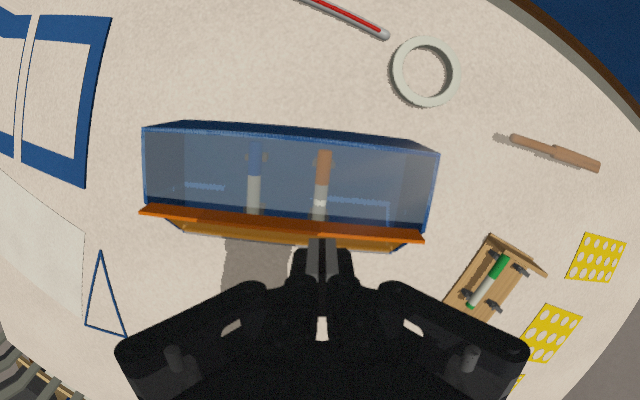

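The wrist view shows the case roof back corners at (143,129) and (438,154). The orange marker is at (322,180), and the small rest with the green marker is at (495,280). I'll refit both poses using this view too.

```bash
cat >> h.py <<'E'
def wproj(c,P):
    R=cv2.Rodrigues(np.array(c["rvec"],float))[0]; X=R@np.array(P,float).ravel()+np.array(c["tvec"],float).ravel()
    rho=np.hypot(X[0],X[1]); th=np.arctan2(rho,X[2]); return np.array([c["cx"]+c["fx"]*th*X[0]/rho,c["cy"]+c["fy"]*th*X[1]/rho])
def wray(c,uv,z):
    R=cv2.Rodrigues(np.array(c["rvec"],float))[0]; o=-R.T@np.array(c["tvec"],float).ravel()
    v=np.array([(uv[0]-c["cx"])/c["fx"],(uv[1]-c["cy"])/c["fy"]]); th=np.linalg.norm(v); d=R.T@np.r_[np.sin(th)*v/th,np.cos(th)]
    return o+d*(z-o[2])/d[2]
E
python3 - <<'E'
from h import *
cw=vision.get_calibration("wrist")
def F(obs,p0):
    f=lambda p:np.concatenate([((wproj(cw,toW(p,P)[0]) if n=="w" else proj(n,toW(p,P))[0])-uv) for n,uv,P in obs])
    r=least_squares(f,p0,loss="soft_l1"); return r.x,r.fun.reshape(-1,2)
c=[("top",(180,128.3),(.09,.165,.12)),("top",(315.7,96),(.09,-.165,.12)),("top",(186.7,160.3),(0,.155,.15)),("top",(321.7,127.7),(0,-.155,.15)),
("scene",(212.5,308.9),(.09,-.165,.12)),("scene",(245.8,261.7),(0,-.155,.15)),("scene",(411.4,356.9),(0,.155,.15)),
("w",(143,129),(.09,.165,.12)),("w",(438,154),(.09,-.165,.12)),("w",(141,211),(0,.155,.15)),("w",(424,242),(0,-.155,.15))]
p,r=F(c,[.6,.1,.26]);print("case",p.round(4).tolist(),np.degrees(p[2]).round(2));print(r.round(1).tolist())
for uv in((325,150),(320,219)): print("orange pts",inv(p,wray(cw,uv,.042)).round(4))
for uv in((255,142),): print("blue",inv(p,wray(cw,uv,.042)).round(4))
g=[("top",(387.8,208.7),(-.085,.065,.006)),("top",(438.5,214.7),(-.085,-.065,.006)),("top",(398.8,139.5),(.085,.065,.06)),("top",(450.2,146.8),(.085,-.065,.06)),("w",(491,234),(.085,.065,.06)),("w",(547,275),(.085,-.065,.06))]
q,r=F(g,[.56,-.27,-.09]);print("rest",q.round(4).tolist(),np.degrees(q[2]).round(2));print(r.round(1).tolist())
E
```

```text
case [0.6129, 0.1172, 0.2547] 14.6
[[-2.2, -0.6], [0.5, -1.4], [-2.1, 0.1], [-1.0, 0.1], [-1.3, -1.4], [-0.3, -1.4], [0.9, 0.2], [-1.7, -0.4], [2.8, -0.4], [-2.2, 3.1], [1.2, 0.5]]
orange pts [ 0.0676 -0.0443  0.042 ]
orange pts [-0.0257 -0.0469  0.042 ]
blue [0.0702 0.0455 0.042 ]
rest [0.5631, -0.272, -0.1112] -6.37
[[-1.6, 2.0], [-0.6, 2.5], [-1.8, -0.1], [0.3, -1.0], [14.7, 14.2], [1.9, -1.8]]
```

```bash
cat >> h.py <<'E'
CASE=[0.6129,0.1172,0.2547]
E
python3 - <<'E'
from h import *
plan(CASE,[((0.028,-.045,.20),0),((.026,-.045,.139),0)],-1)
E
```

```text
(0.028, -0.045, 0.2) 0 -> 0.0006 0.0985 -0.0231 0.0024 0.0975 -0.0004  ang 5.6 dist 0.101
(0.026, -0.045, 0.139) 0 -> 0.0005 0.1595 -0.025 0.0024 0.0975 -0.0004  ang 5.6 dist 0.161
```

```bash
python3 -m crank '0 0.05 -0.023 0.002 0.0975 0;0.001 0.0985 -0.023 0.002 0.0975 0;0.001 0.0985 -0.023 0.002 0.0975 0;0.001 0.13 -0.025 0.002 0.0975 0;0.001 0.145 -0.025 0.002 0.0975 0;0.001 0.159 -0.025 0.002 0.0975 0;0.001 0.159 -0.025 0.002 0.0975 0;0.001 0.159 -0.025 0.002 0.0975 0'
python3 - <<'E'
from h import *
p,R,o=pose(); print(inv(CASE,p),o["wrist_force"],o["q"])
# corner front path -> TCP x=+11mm, z=+11mm
plan(CASE,[((-.014,-.045,.139),0),((-.049,-.045,.116),0),((-.099,-.045,.106),0),((-.139,-.045,.076),0)],-1)
a=vision.camera("scene")[230:400,190:440]; b=vision.camera("wrist")[60:330,120:520]
cv2.imwrite("pics/s2.png",np.hstack([cv2.resize(a,(397,270)),b])[:,:,::-1])
E
```

```text
time: 2.55
ee_pos: [0.6493, 0.0809, 0.1419]
tcp_rot: [-89.9, 0.0, -74.3]
wrist_force: [-0.5, -0.0, -0.2]
opening: 0.0002
[ 0.02605613 -0.04426673  0.14186392] [-0.50315719 -0.02833857 -0.2130868 ] [7.09589180e+00 1.84939002e+01 1.47071269e+01 8.60784497e+01
 2.13563308e-02 1.71425470e+02]
(-0.014, -0.045, 0.139) 0 -> -0 0.0028 -0.0401 -0.0024 0.0188 -0  ang 1.1 dist 0.04
(-0.049, -0.045, 0.116) 0 -> -0.0007 0.0257 -0.0751 -0.0024 0.0188 -0  ang 1.1 dist 0.079
(-0.099, -0.045, 0.106) 0 -> -0.0016 0.0356 -0.1251 -0.0024 0.0188 -0  ang 1.1 dist 0.13
(-0.139, -0.045, 0.076) 0 -> -0.0024 0.0655 -0.1652 -0.0024 0.0188 -0  ang 1.1 dist 0.178
```

View pics/s2.png

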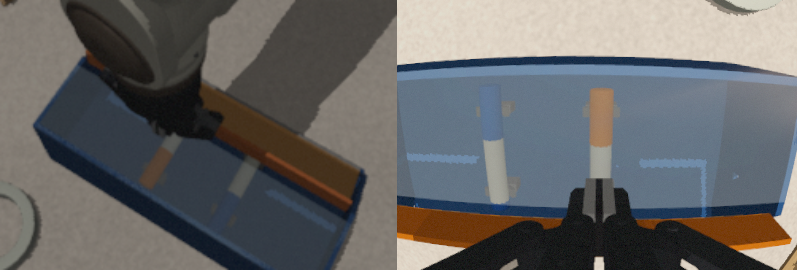

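The fingertips sit over the roof behind the lip, centred on the orange lane (600,130 on the right of the picture). Next I pull the flap.

```bash
python3 -m crank '0 0.001 -0.01 -0.002 0.019 0;0 0.002 -0.02 -0.002 0.019 0;0 0.003 -0.03 -0.002 0.019 0;0 0.003 -0.04 -0.002 0.019 0;0 0.01 -0.052 -0.002 0.019 0;-0.001 0.018 -0.064 -0.002 0.019 0;-0.001 0.026 -0.075 -0.002 0.019 0;-0.001 0.026 -0.075 -0.002 0.019 0'
python3 - <<'E'
from h import *
p,R,o=pose(); print(inv(CASE,p),o["wrist_force"])
plan(CASE,[((-.099,-.045,.106),0),((-.139,-.045,.076),0)],-1)
cv2.imwrite("pics/s3.png",np.hstack([vision.camera("scene")[200:400,190:490],vision.camera("wrist")[100:300,120:520]])[:,:,::-1])
E
```

```text
time: 3.45
ee_pos: [0.5757, 0.0613, 0.1152]
tcp_rot: [-90.0, 0.0, -75.5]
wrist_force: [2.4, 0.5, -0.2]
opening: -0.0003
[-0.05005238 -0.0447465   0.11518037] [ 2.36327765  0.54367656 -0.17170541]
(-0.099, -0.045, 0.106) 0 -> 0.0003 0.0092 -0.0489 0.0004 -0.0014 -0.0001  ang 0.1 dist 0.05
(-0.139, -0.045, 0.076) 0 -> 0.0004 0.0392 -0.0889 0.0004 -0.0014 -0.0001  ang 0.1 dist 0.097
```

View pics/s3.png

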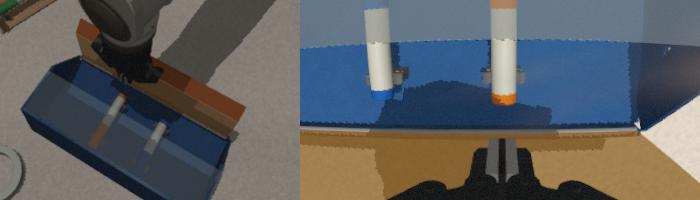

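The flap is open, held by the fingertips with 2.4 N of spring force. Both markers are undisturbed: the orange tail is at (505,98). I'll open it further.

```bash
python3 -m crank '0 0.002 -0.016 0 0 0;0 0.005 -0.033 0 0 0;0 0.009 -0.049 0 0 0;0 0.019 -0.062 0 0 0;0 0.029 -0.075 0 0 0;0 0.039 -0.089 0 0 0;0 0.039 -0.089 0 0 0;0 0.039 -0.089 0 0 0'
python3 - <<'E'
from h import *
p,R,o=pose(); print(inv(CASE,p),o["wrist_force"],o["q"])
t=np.array([-.150,.065])
T=[]
for a in(15,30,45):
    s,c=np.sin(np.radians(a)),np.cos(np.radians(a)); u=np.array([s,-c]); n=np.array([c,s]); x=t-.011*u+.011*n; T.append(((x[0],-.045,x[1]),a))
T.append(((-.06,-.045,.055),45)); T.append(((.0175,-.045,.0325),45))
plan(CASE,T,-1)
E
```

```text
time: 4.35
ee_pos: [0.4912, 0.0394, 0.0772]
tcp_rot: [-90.0, -0.0, -75.5]
wrist_force: [-0.8, -0.0, 4.6]
opening: 0.0001
[-0.13734357 -0.04468617  0.07715724] [-0.75588025 -0.02419362  4.61135768] [ 4.57697981e+00 -2.82860737e+00 -1.61188958e+01  7.66622111e+01
  5.20167586e-03  1.70067557e+02]
(np.float64(-0.14222182540694797), -0.045, np.float64(0.07847219358530749)) 15 -> 0.0003 -0.0013 -0.0049 0.261 -0.0014 0.0002  ang 15.0 dist 0.005
(np.float64(-0.14597372055837118), -0.045, np.float64(0.08002627944162884)) 30 -> 0.0003 -0.0029 -0.0086 0.5228 -0.0014 0.0004  ang 30.0 dist 0.009
(np.float64(-0.15), -0.045, np.float64(0.08055634918610405)) 45 -> 0.0003 -0.0034 -0.0127 0.7846 -0.0014 0.0006  ang 45.0 dist 0.013
(-0.06, -0.045, 0.055) 45 -> 0.0002 0.0222 0.0773 0.7846 -0.0014 0.0006  ang 45.0 dist 0.08
(0.0175, -0.045, 0.0325) 45 -> 0.0001 0.0448 0.1548 0.7846 -0.0014 0.0006  ang 45.0 dist 0.161
```

```bash
python3 -m crank '0 0 -0.002 0.13 0 0;0 -0.001 -0.005 0.26 0 0;0 -0.002 -0.007 0.39 0 0;0 -0.003 -0.0085 0.52 0 0;0 -0.003 -0.011 0.65 -0.001 0;0 -0.003 -0.0127 0.785 -0.001 0;0 -0.003 -0.0127 0.785 -0.001 0;0 -0.003 -0.0127 0.785 -0.001 0'
python3 - <<'E'
from h import *
p,R,o=pose(); print(inv(CASE,p),o["wrist_force"],o["torque"],o["q"])
plan(CASE,[((-.06,-.045,.057),45),((.0,-.045,.038),45),((.0175,-.045,.0325),45)],-1)
cv2.imwrite("pics/s4.png",np.hstack([vision.camera("scene")[160:400,190:490],vision.camera("wrist")[100:340,120:520]])[:,:,::-1])
E
```

```text
time: 5.15
ee_pos: [0.4872, 0.0352, 0.0795]
tcp_rot: [-45.3, 0.1, -75.3]
wrist_force: [3.1, 2.3, 2.6]
opening: -0.0
[-0.14226856 -0.04769074  0.0795279 ] [3.11297312 2.30213996 2.61535884] [ 0.13941079 -0.01736222  0.12069371] [ -2.62244454 -48.45126138 -58.97390063  36.14907951  12.10499885
 167.57522869]
(-0.06, -0.045, 0.057) 45 -> -0.0026 0.0739 0.0427 0.0059 -0.0001 -0.0017  ang 0.4 dist 0.085
(0.0, -0.045, 0.038) 45 -> -0.0025 0.1295 0.072 0.0059 -0.0001 -0.0017  ang 0.4 dist 0.148
(0.0175, -0.045, 0.0325) 45 -> -0.0024 0.1458 0.0806 0.0059 -0.0001 -0.0017  ang 0.4 dist 0.167
```

View pics/s4.png

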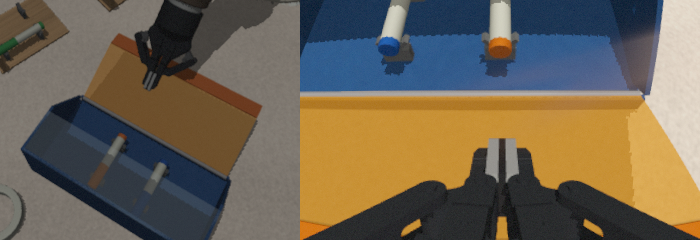

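Flap held far open with the hand at 45° and the gripper lined up on the orange marker (tail at (500,45)). Joint 2 is near its limit, but going in relieves it. I'll open the jaws and enter.

```bash
python3 -m crank '-0.0005 0.012 0.007 0.003 0 -0.001;-0.001 0.024 0.014 0.006 0 -0.002;-0.0015 0.037 0.021 0.006 0 -0.002;-0.002 0.049 0.029 0.006 0 -0.002;-0.0025 0.061 0.036 0.006 0 -0.002;-0.0025 0.074 0.0427 0.006 0 -0.002;-0.0025 0.074 0.0427 0.006 0 -0.002' -0.4
python3 - <<'E'
from h import *
p,R,o=pose(); print(inv(CASE,p),o["wrist_force"],o["opening"],o["q"])
plan(CASE,[((.0,-.045,.038),45),((.0175,-.045,.0325),45)],-1)
E
```

```text
time: 5.95
ee_pos: [0.5678, 0.0593, 0.0578]
tcp_rot: [-44.9, -0.0, -75.4]
wrist_force: [0.8, -0.4, 1.7]
opening: 0.0596
[-0.05824817 -0.04469973  0.05778563] [ 0.77836322 -0.44248207  1.73095625] 0.05957107689524102 [  1.5609749  -30.45476676 -53.24027051  22.88652216   9.19360925
 170.66145848]
(0.0, -0.045, 0.038) 45 -> 0.0003 0.0552 0.0271 -0.0013 0.001 -0.0001  ang 0.1 dist 0.061
(0.0175, -0.045, 0.0325) 45 -> 0.0003 0.0715 0.0356 -0.0013 0.001 -0.0001  ang 0.1 dist 0.08
```

```bash
python3 -m crank '0 0.012 0.006 -0.001 0.001 0;0 0.024 0.012 -0.001 0.001 0;0 0.036 0.018 -0.001 0.001 0;0 0.048 0.024 -0.001 0.001 0;0 0.06 0.03 -0.001 0.001 0;0 0.0715 0.0355 -0.001 0.001 0;0 0.0715 0.0355 -0.001 0.001 0;0 0.0715 0.0355 -0.001 0.001 0'
python3 - <<'E'
from h import *
p,R,o=pose(); print(inv(CASE,p),o["wrist_force"],o["torque"],o["opening"])
cv2.imwrite("pics/s5.png",np.hstack([vision.camera("scene")[160:400,190:490],vision.camera("wrist")[100:340,120:520]])[:,:,::-1])
E
```

```text
time: 6.75
ee_pos: [0.6391, 0.0778, 0.031]
tcp_rot: [-45.1, 0.0, -75.4]
wrist_force: [0.7, 0.1, 1.2]
opening: 0.0597
[ 0.01542442 -0.04477335  0.03098091] [0.71530479 0.09002689 1.19338801] [-0.13064547  0.63022657 -0.02292457] 0.05971517644011794
```

View pics/s5.png

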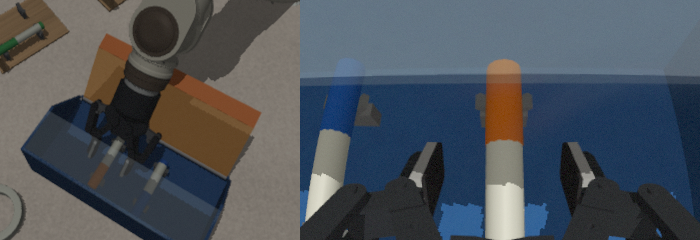

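The open fingers straddle the orange marker and are centred on it (axis at (505,190), pads at 440 and 565). The flap is held back by the hand. Closing now.

```bash
python3 -m crank '0 0 0 0 0 0;0 0 0 0 0 0;0 0 0 0 0 0;0 0 0 0 0 0;0 0 0 0 0 0;0 0 0 0 0 0;0 0 0 0 0 0;0 0 0 0 0 0' 1 40
python3 - <<'E'
from h import *
p,R,o=pose(); print(inv(CASE,p),o["wrist_force"],o["torque"],o["opening"])
plan(CASE,[((.015,-.045,.046),45),((-.065,-.045,.075),45),((-.065,-.045,.13),45),((-.065,-.045,.26),45)],-1)
E
```

```text
time: 7.65
ee_pos: [0.6395, 0.077, 0.0308]
tcp_rot: [-45.0, -0.0, -75.5]
wrist_force: [-1.0, -5.7, 6.2]
opening: 0.0167
[ 0.01557961 -0.0456431   0.03078552] [-1.03074578 -5.74757834  6.16534226] [-0.7992153   0.28330865 -0.55011716] 0.016721256393603178
(0.015, -0.045, 0.046) 45 -> -0.0006 -0.0112 0.0103 0.0002 -0.0014 0.0016  ang 0.1 dist 0.015
(-0.065, -0.045, 0.075) 45 -> -0.0005 -0.0882 -0.0257 0.0002 -0.0014 0.0016  ang 0.1 dist 0.092
(-0.065, -0.045, 0.13) 45 -> -0.0005 -0.1271 0.0132 0.0002 -0.0014 0.0016  ang 0.1 dist 0.128
(-0.065, -0.045, 0.26) 45 -> -0.0004 -0.2191 0.1051 0.0002 -0.0014 0.0016  ang 0.1 dist 0.243
```

```bash
python3 -m crank '0 -0.01 0.0014 0 0 0;0 -0.0255 -0.003 0 0 0;0 -0.036 -0.0065 0 0 0;0 -0.047 -0.01 0 0 0;0 -0.0575 -0.0135 0 0 0;0 -0.068 -0.017 0 0 0;0 -0.088 -0.0255 0 0 0;0 -0.088 -0.0255 0 0 0'
python3 - <<'E'
from h import *
p,R,o=pose(); print(inv(CASE,p),o["wrist_force"],o["torque"],o["opening"])
plan(CASE,[((-.065,-.045,.13),45),((-.065,-.045,.26),45)],-1)
cv2.imwrite("pics/s6.png",np.hstack([vision.camera("scene")[160:400,190:490],vision.camera("wrist")[100:340,120:520]])[:,:,::-1])
E
```

```text
time: 8.45
ee_pos: [0.5607, 0.0575, 0.076]
tcp_rot: [-44.9, 0.0, -75.4]
wrist_force: [1.0, 0.2, 3.3]
opening: 0.017
[-0.0655838  -0.04464509  0.07600151] [1.01693838 0.17046707 3.30205173] [-0.04756348  0.25974587  0.02550564] 0.017016583206407032
(-0.065, -0.045, 0.13) 45 -> 0.0003 -0.0377 0.0386 -0.001 -0.0009 -0.0003  ang 0.1 dist 0.054
(-0.065, -0.045, 0.26) 45 -> 0.0002 -0.1296 0.1307 -0.001 -0.0009 -0.0003  ang 0.1 dist 0.184
```

View pics/s6.png

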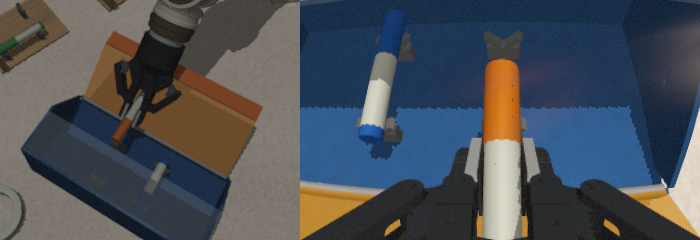

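The marker is held level and its cap has come out from under the roof. Blue is still in its saddles. Next I lift straight up so the flap can close.

```bash
python3 -m crank '0 -0.012 0.012 0 0 0;0 -0.025 0.025 0 0 0;0 -0.038 0.038 0 0 0;0 -0.052 0.052 0 0 0;0 -0.066 0.066 0 0 0;0 -0.08 0.08 0 0 0;0 -0.1 0.1 0 0 0;0 -0.13 0.13 0 0 0' && python3 -m crank '0 -0.02 0.02 0 0 0;0 -0.02 0.02 0 0 0;0 -0.02 0.02 0 0 0;0 -0.02 0.02 0 0 0;0 -0.02 0.02 0 0 0'
python3 - <<'E'
from h import *
p,R,o=pose(); print(inv(CASE,p),o["wrist_force"],o["torque"],o["opening"])
im=vision.camera("scene"); cv2.imwrite("pics/s7.png",im[:,:,::-1]); cv2.imwrite("pics/w7.png",vision.camera("wrist")[:,:,::-1])
# flap shut test: lip colour at the expected shut lip line, ends free of the hand
for y in(.15,.12,.09,-.1,-.13,-.15):
    u,v=proj("scene",toW(CASE,(0,y,.142)))[0]; print(y,im[int(v)-2:int(v)+4,int(u)].tolist())
q=[0.5631,-0.272,-0.1112]; plan(q,[((-.09,-.035,.27),45)],-1)
E
```

```text
time: 9.35
ee_pos: [0.5609, 0.0576, 0.2547]
tcp_rot: [-45.5, 0.1, -75.4]
wrist_force: [1.8, -0.7, -0.3]
opening: 0.0164
time: 9.85
ee_pos: [0.5614, 0.0574, 0.2841]
tcp_rot: [-45.2, 0.1, -75.4]
wrist_force: [-0.0, -0.2, 0.1]
opening: 0.0167
[-0.06493063 -0.04486414  0.28405643] [-0.03955374 -0.17042809  0.12518403] [-0.16946379  0.59474366  0.02698511] 0.01672500806432972
0.15 [[94, 54, 27], [112, 62, 37], [107, 58, 31], [84, 46, 26], [62, 35, 19], [58, 32, 17]]
0.12 [[100, 59, 33], [113, 63, 36], [102, 55, 29], [77, 41, 21], [60, 32, 19], [56, 30, 15]]
0.09 [[96, 56, 28], [111, 61, 31], [108, 60, 33], [81, 44, 24], [61, 36, 24], [60, 33, 21]]
-0.1 [[71, 47, 26], [98, 58, 32], [112, 62, 35], [108, 60, 34], [83, 45, 24], [61, 32, 19]]
-0.13 [[70, 46, 24], [97, 56, 30], [112, 62, 36], [102, 55, 30], [76, 41, 21], [61, 34, 22]]
-0.15 [[127, 120, 112], [115, 95, 82], [112, 67, 44], [107, 59, 32], [80, 42, 21], [60, 35, 20]]
(-0.09, -0.035, 0.27) 45 -> 0.3198 -0.1149 -0.1363 0.0032 0.2577 -0.2587  ang 20.9 dist 0.366
```

The lip colour lies exactly on the predicted shut line, so the flap is closed with the marker out. On to the rest.

```bash
python3 -m crank '0.04 -0.014 -0.017 0 0.032 -0.032;0.08 -0.029 -0.034 0 0.064 -0.065;0.12 -0.043 -0.051 0.001 0.1 -0.1;0.16 -0.057 -0.068 0.002 0.13 -0.13;0.2 -0.072 -0.085 0.002 0.16 -0.16;0.24 -0.086 -0.1 0.003 0.19 -0.19;0.28 -0.1 -0.12 0.003 0.226 -0.226;0.32 -0.115 -0.136 0.003 0.258 -0.259' && python3 -m crank '0 0 0 0 0 0;0 0 0 0 0 0;0 0 0 0 0 0'
python3 - <<'E'
from h import *
p,R,o=pose(); print(p,o["tcp_rot"],o["q"])
q=[0.5631,-0.272,-0.1112]; print(inv(q,p)); plan(q,[((-.09,-.035,.27),45)],-1)
im=vision.camera("wrist"); cv2.imwrite("pics/w8raw.png",im[:,:,::-1])
cw=vision.get_calibration("wrist")
np.save("cw8.npy",cw,allow_pickle=True)
for P in((.085,.065,.06),(.085,-.065,.06),(-.085,.065,.006),(-.085,-.065,.006),(.073,-.035,.06)): print(P,wproj(cw,toW(q,P)[0]).round(0))
c=np.clip(im[40:400,120:620].astype(float)*1.3,0,255).astype(np.uint8)
cv2.imwrite("pics/w8.png",cv2.resize(c,(800,576),interpolation=cv2.INTER_CUBIC)[:,:,::-1])
E
```

```text
time: 10.75
ee_pos: [0.469, -0.2987, 0.2708]
tcp_rot: [-44.9, 0.0, -96.5]
wrist_force: [1.1, 0.1, -0.4]
opening: 0.0168
time: 11.05
ee_pos: [0.4704, -0.2963, 0.2713]
tcp_rot: [-44.9, 0.0, -96.4]
wrist_force: [0.9, -0.2, 0.3]
opening: 0.0168
[ 0.47036067 -0.29632404  0.27127085] [-4.49235770e+01  3.53781347e-02 -9.63524096e+01] [-44.7349672  -30.83348763 -28.46506053  54.21549015  26.10235697
 150.79870103]
[-0.08946728 -0.03446518  0.27127085]
(-0.09, -0.035, 0.27) 45 -> 0.0005 0.0005 -0.0013 -0.0013 -0.0002 -0.0007  ang 0.1 dist 0.001
(0.085, 0.065, 0.06) [250. 180.]
(0.085, -0.065, 0.06) [345. 180.]
(-0.085, 0.065, 0.006) [247. 312.]
(-0.085, -0.065, 0.006) [346. 314.]
(0.073, -0.035, 0.06) [323. 188.]
```

View pics/w8.png

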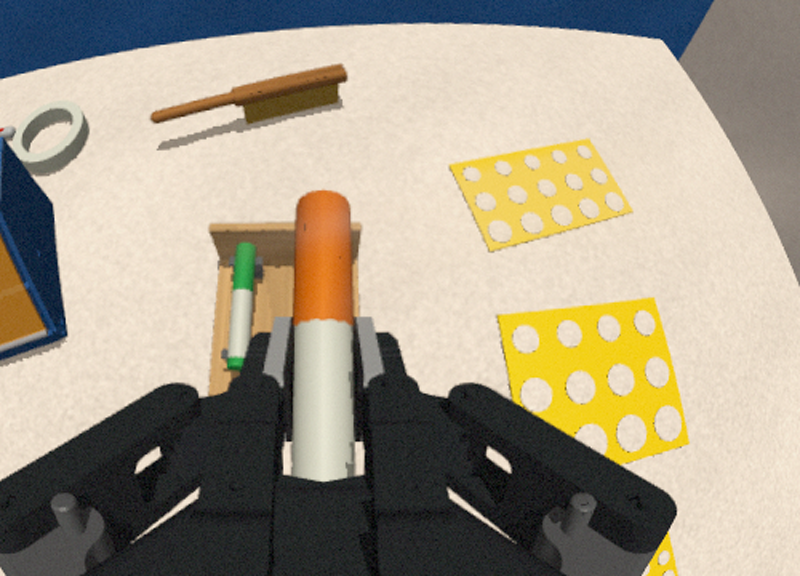

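The stop's top corners measure (250.6,180.6) and (345,180.6) in full-image pixels. The fit predicts (250,180) and (345,180), so the rest pose is confirmed. Next I check the marker's position in the hand.

Run:
```python
from h import *
q=[0.5631,-0.272,-0.1112]
p,R,o=pose(); cw=vision.get_calibration("wrist"); P=inv(q,p); print("tcp",P)
v=lambda x,y:(x/1.6+120,y/1.6+40)
print("cap end top", inv(q,wray(cw,v(323,190.5),P[2]+.0057+.009))-P)
print("cap/body boundary centre", inv(q,wray(cw,v(323,324),P[2]+.0057+.009))-P)
print("tail", inv(q,wray(cw,v(323,478),P[2]+.0057+.009))-P)
for uv,z in ((v(247,243),.037),(v(235,364),.04)): print("green",inv(q,wray(cw,uv,z)))
for uv,z in ((v(215,385),.006),): print("base edge y",inv(q,wray(cw,uv,z)))
for Q in ((.073-.065,-.035,.06),): plan(q,[(Q,45)],-1)
plan(q,[((.004,-.035,.065),45),((.004,-.035,.034),45)],-1)
```

```text
tcp [-0.08933106 -0.03414106  0.27147235]
cap end top [0.05135356 0.00027035 0.0147    ]
cap/body boundary centre [0.00619643 0.00026741 0.0147    ]
tail [-0.03641346  0.00026005  0.0147    ]
green [0.07942851 0.03303817 0.037     ]
green [-0.03090447  0.03532069  0.04      ]
base edge y [-0.0412978   0.05789458  0.006     ]
(0.007999999999999993, -0.035, 0.06) 45 -> 0.001 0.2182 -0.0811 -0.0016 0.0005 -0.0009  ang 0.1 dist 0.233
(0.004, -0.035, 0.065) 45 -> 0.001 0.2119 -0.0803 -0.0016 0.0005 -0.0009  ang 0.1 dist 0.227
(0.004, -0.035, 0.034) 45 -> 0.001 0.2337 -0.1023 -0.0016 0.0005 -0.0009  ang 0.1 dist 0.255
```

```bash
python3 -m crank '0 0.035 -0.013 0 0 0;0 0.07 -0.026 0 0 0;0 0.11 -0.04 0 0 0;0 0.15 -0.057 0 0 0;0.001 0.19 -0.072 -0.0016 0 -0.001;0.001 0.223 -0.083 -0.0016 0 -0.001;0.001 0.223 -0.083 -0.0016 0 -0.001;0.001 0.223 -0.083 -0.0016 0 -0.001'
python3 - <<'E'
from h import *
q=[0.5631,-0.272,-0.1112]
p,R,o=pose(); print(inv(q,p),o["wrist_force"],o["q"])
plan(q,[((.010,-.035,.040),45),((.010,-.035,.033),45)],-1)
E
```

```text
time: 11.9
ee_pos: [0.5691, -0.3076, 0.0553]
tcp_rot: [-45.1, 0.0, -96.3]
wrist_force: [-0.4, 0.2, 1.3]
opening: 0.0172
[ 0.00995185 -0.03471529  0.05525822] [-0.37722852  0.18621105  1.34971068] [-37.23866622 -13.25959762 -41.06886205  21.62168617  21.29643833
 157.02307046]
(0.01, -0.035, 0.04) 45 -> 0.0003 0.0108 -0.0107 0.0009 0.0007 -0.0009  ang 0.1 dist 0.015
(0.01, -0.035, 0.033) 45 -> 0.0003 0.0158 -0.0157 0.0009 0.0007 -0.0009  ang 0.1 dist 0.022
```

```bash
python3 -m crank '0 0.003 -0.003 0 0 0;0 0.006 -0.006 0.001 0 0;0 0.009 -0.009 0.001 0 0;0 0.012 -0.012 0.001 0 0;0 0.014 -0.014 0.001 0 0;0 0.0155 -0.0155 0.001 0 0;0 0.0155 -0.0155 0.001 0 0;0 0.0155 -0.0155 0.001 0 0'
python3 - <<'E'
from h import *
q=[0.5631,-0.272,-0.1112]
p,R,o=pose(); print(inv(q,p),o["wrist_force"],o["torque"])
E
```

```text
time: 12.7
ee_pos: [0.5689, -0.309, 0.0334]
tcp_rot: [-44.9, -0.0, -96.4]
wrist_force: [1.3, -0.3, -0.8]
opening: 0.0167
[ 0.00982507 -0.03612766  0.0333601 ] [ 1.31121825 -0.33478399 -0.76120618] [ 0.06907062  0.67875316 -0.01365851]
```

```bash
python3 -m crank '0 0.0014 0.0014 0 0 0;0 0.0028 0.0028 0 0 0;0 0.0042 0.0042 0 0 0;0 0.0056 0.0056 0 0 0;0 0.0056 0.0056 0 0 0'
python3 -m crank '0 0.0004 0.0004 0 0 0;0 0.0007 0.0007 0 0 0;0 0.0007 0.0007 0 0 0'
python3 -m crank '0 0.0004 0.0004 0 0 0;0 0.0007 0.0007 0 0 0;0 0.0007 0.0007 0 0 0'
```

```text
time: 13.2
ee_pos: [0.577, -0.3098, 0.0334]
tcp_rot: [-44.9, -0.0, -96.4]
wrist_force: [-1.3, 0.6, 0.1]
opening: 0.0167
time: 13.5
ee_pos: [0.5777, -0.31, 0.0334]
tcp_rot: [-44.9, -0.0, -96.4]
wrist_force: [0.2, 0.5, -0.5]
opening: 0.0168
time: 13.8
ee_pos: [0.5787, -0.3101, 0.0334]
tcp_rot: [-44.9, -0.0, -96.4]
wrist_force: [0.2, 0.6, 0.0]
opening: 0.0169
```

```bash
python3 -m crank '0 0.0004 0.0004 0 0 0;0 0.0007 0.0007 0 0 0;0 0.0007 0.0007 0 0 0' | grep -E "pos|force"
python3 -m crank '0 0.0004 0.0004 0 0 0;0 0.0007 0.0007 0 0 0;0 0.0007 0.0007 0 0 0'| grep -E "pos|force"
python3 -m crank '0 0.0004 0.0004 0 0 0;0 0.0007 0.0007 0 0 0;0 0.0007 0.0007 0 0 0'| grep -E "pos|force"
```

```text
ee_pos: [0.5797, -0.3102, 0.0334]
wrist_force: [-0.8, 0.1, -0.9]
ee_pos: [0.5807, -0.3103, 0.0334]
wrist_force: [-0.3, -0.2, 0.1]
ee_pos: [0.5817, -0.3104, 0.0334]
wrist_force: [-0.2, -0.5, -0.6]
```

```bash
python3 -m crank '0 0.0004 0.0004 0 0 0;0 0.0007 0.0007 0 0 0;0 0.0007 0.0007 0 0 0' | grep -E "pos|force"
python3 -m crank '0 0.0004 0.0004 0 0 0;0 0.0007 0.0007 0 0 0;0 0.0007 0.0007 0 0 0'| grep -E "pos|force"
```

```text
ee_pos: [0.5827, -0.3105, 0.0334]
wrist_force: [-0.7, -0.1, -0.4]
ee_pos: [0.5837, -0.3107, 0.0334]
wrist_force: [0.0, 0.6, 0.4]
```

```bash
python3 -m crank '0 0.0004 0.0004 0 0 0;0 0.0007 0.0007 0 0 0;0 0.0007 0.0007 0 0 0' | grep -E "pos|force"
python3 -m crank '0 0.0004 0.0004 0 0 0;0 0.0007 0.0007 0 0 0;0 0.0007 0.0007 0 0 0'| grep -E "pos|force"
python3 - <<'E'
from h import *
q=[0.5631,-0.272,-0.1112]
p,R,o=pose(); print(inv(q,p),o["opening"])
im=vision.camera("wrist"); t=vision.camera("top"); s=vision.camera("scene")
r=lambda a,w,h:cv2.resize(np.clip(a.astype(float)*1.4,0,255).astype(np.uint8),(w,h),interpolation=cv2.INTER_CUBIC)
cv2.imwrite("pics/f1.png",np.vstack([np.hstack([r(im[100:250,240:400],480,450),r(s[140:240,140:280],320,228).repeat(1,0) if 0 else cv2.copyMakeBorder(r(s[140:240,140:280],320,228),0,222,0,0,cv2.BORDER_CONSTANT)])])[:,:,::-1])
c=cv2.imread("pics/f1.png"); c[228:450,480:800]=r(t[125:225,375:475],320,222)[:,:,::-1]; cv2.imwrite("pics/f1.png",c)
E
```

```text
ee_pos: [0.5846, -0.3108, 0.0334]
wrist_force: [-0.9, 0.2, -0.4]
ee_pos: [0.5856, -0.3109, 0.0334]
wrist_force: [0.7, -0.5, -0.7]
[ 0.02669534 -0.03612408  0.03340972] 0.01725035561012647
```

```bash
python3 -m crank '0 0.0004 0.0004 0 0 0;0 0.0007 0.0007 0 0 0;0 0.0007 0.0007 0 0 0' | grep -E "pos|force"
python3 -m crank '0 0.0004 0.0004 0 0 0;0 0.0007 0.0007 0 0 0;0 0.0007 0.0007 0 0 0'| grep -E "pos|force"
python3 - <<'E'
from h import *
# refit rest from wrist corners (w8) + top view, with wrist trusted; and check front edge in w1 scene
cw=np.load("cw8.npy",allow_pickle=True).item()
v=lambda x,y:(x/1.6+120,y/1.6+40)
L=wray(cw,v(209,225),.06);Rr=wray(cw,v(360,225),.06); print("wrist stop top corners",L,Rr,np.linalg.norm(L-Rr))
for uv in((398.8,139.5),(450.2,146.8)): print("top: stop corner",ray("top",uv,.06))
for uv in((387.8,208.7),(438.5,214.7)): print("top: front corner",ray("top",uv,.006))
for uv in((159,180),(195,229)): print("scene stop corner",ray("scene",uv,.06))
E
```

```text
ee_pos: [0.5862, -0.3109, 0.0331]
wrist_force: [-4.7, 1.1, 2.6]
ee_pos: [0.5863, -0.311, 0.0324]
wrist_force: [-17.0, 3.4, 6.4]
wrist stop top corners [ 0.65404959 -0.21828624  0.06      ] [ 0.63944627 -0.34610686  0.06      ] 0.12865211979407828
top: stop corner [ 0.65466854 -0.22120888  0.06      ]
top: stop corner [ 0.63791141 -0.34520512  0.06      ]
top: front corner [ 0.49083634 -0.20196746  0.006     ]
top: front corner [ 0.4776875  -0.32879477  0.006     ]
scene stop corner [ 0.64429449 -0.33581278  0.06      ]
scene stop corner [ 0.66075933 -0.19090479  0.06      ]
```

```bash
python3 -m crank '0 -0.0004 -0.0004 0 0 0;0 -0.0008 -0.0008 0 0 0;0 -0.0008 -0.0008 0 0 0' | grep -E "pos|force"
python3 -m crank '0 0.0004 -0.0004 0 0 0;0 0.0007 -0.0007 0 0 0;0 0.0007 -0.0007 0 0 0'| grep -E "pos|force"
```

```text
ee_pos: [0.5862, -0.311, 0.0332]
wrist_force: [-3.9, 0.5, 0.0]
ee_pos: [0.5863, -0.311, 0.0324]
wrist_force: [-7.3, 0.7, 4.3]
```

```bash
python3 -m crank '0 0.0001 -0.0006 0 0 0;0 0.0003 -0.0009 0 0 0;0 0.0003 -0.0009 0 0 0'| grep -E "pos|force"
python3 -m crank '0 0.0002 -0.0006 0 0 0;0 0.0003 -0.0009 0 0 0;0 0.0003 -0.0009 0 0 0'| grep -E "pos|force"
```

```text
ee_pos: [0.5861, -0.3109, 0.0315]
wrist_force: [-0.6, -0.3, 0.4]
ee_pos: [0.5857, -0.311, 0.0308]
wrist_force: [1.3, -0.0, 0.3]
```

```bash
python3 -m crank '0 0 0 0 0 0;0 0 0 0 0 0;0 0 0 0 0 0;0 0 0 0 0 0;0 0 0 0 0 0' 0
python3 - <<'E'
from h import *
r=lambda a,w,h:cv2.resize(np.clip(a.astype(float)*1.4,0,255).astype(np.uint8),(w,h),interpolation=cv2.INTER_CUBIC)
im=vision.camera("wrist"); t=vision.camera("top"); s=vision.camera("scene")
a=r(im[80:280,220:430],480,456); b=np.vstack([r(s[140:240,140:280],320,228),r(t[125:225,375:475],320,228)])
cv2.imwrite("pics/f2.png",np.hstack([a,b])[:,:,::-1])
cw=vision.get_calibration("wrist"); np.save("cwf2.npy",cw,allow_pickle=True)
print(pose()[2]["opening"],pose()[2]["wrist_force"])
E
```

```text
time: 18.35
ee_pos: [0.5855, -0.3109, 0.0307]
tcp_rot: [-44.9, -0.0, -96.4]
wrist_force: [-0.3, 0.5, -0.5]
opening: 0.0427
0.042636245904117055 [-0.52153015 -0.45923621 -0.32535147]
```

View pics/f2.png

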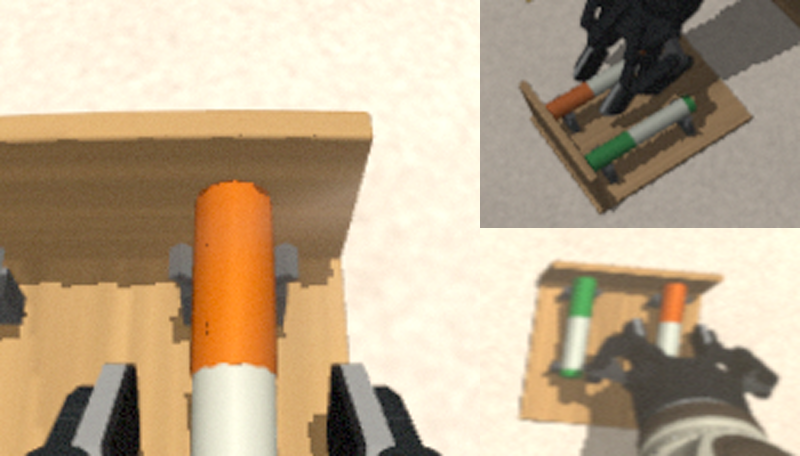

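The marker lies in the empty lane in both saddles, its cap against the stop board (cap end at (235,185)), with the fingers clear on both sides. Retracting along the fingers.

```bash
python3 -m crank '0 -0.01 0 0 0 0;0 -0.025 0 0 0 0;0 -0.045 0 0 0 0;0 -0.065 0 0 0 0;0 -0.09 0 0 0 0;0 -0.12 0 0 0 0;0 -0.15 0 0 0 0;0 -0.18 0 0 0 0'
python3 -m crank '0 -0.04 0.04 0 0 0;0 -0.04 0.04 0 0 0;0 -0.04 0.04 0 0 0;0 -0.04 0.04 0 0 0;0 -0.04 0.04 0 0 0'|grep force
python3 - <<'E'
from h import *
im=vision.camera("wrist"); cw=vision.get_calibration("wrist"); t=vision.camera("top"); s=vision.camera("scene")
def ends(im,hue,f,reg):
    h=cv2.cvtColor(im,cv2.COLOR_RGB2HSV); m=((abs(h[...,0].astype(int)-hue)<(5 if hue<30 else 15))&(h[...,1]>190 if hue<30 else (abs(h[...,0].astype(int)-hue)<15)&(h[...,1]>120))).astype(np.uint8)
    W=[]
    k,l,st,ce=cv2.connectedComponentsWithStats(m)
    for i in range(1,k):
        if st[i,4]>25:
            ys,xs=np.where(l==i); P=np.array([f((x,y)) for x,y in zip(xs,ys)])
            if abs(P[:,0].mean()-.63)<.06 and abs(P[:,1].mean()+.27)<.09: W.append(P)
    return W
q=[0.5631,-0.272,-0.1112]
for n,I,f in(("wrist",im,lambda u:wray(cw,u,.044)),("top",t,lambda u:ray("top",u,.044)),("scene",s,lambda u:ray("scene",u,.044))):
    for nm,hue in(("orange",10),("green",70)):
        for P in ends(I,hue,f,None):
            A=np.array([inv(q,a) for a in P]); c,V=cv2.PCACompute(A[:,:2].astype(np.float32),None)
            print(n,nm,"n",len(A),"x max",A[:,0].max().round(4),"centre",c.round(4)[0],"axis deg",np.degrees(np.arctan(V[0][1]/V[0][0])).round(1))
for y in(.15,.09,0,-.1,-.15):
    u,v=proj("scene",toW(CASE,(0,y,.142)))[0]; print(y,s[int(v)-1:int(v)+2,int(u)].tolist())
g0=cv2.imread("pics/top0.png")[:,:,::-1]; print("top diff at green", np.abs(g0[140:195,396:414].astype(int)-t[140:195,396:414]).mean())
print(pose()[2]["wrist_force"],pose()[0])
E
```

```text
time: 19.3
ee_pos: [0.4577, -0.296, 0.1592]
tcp_rot: [-44.9, -0.1, -96.4]
wrist_force: [1.0, -0.4, 0.4]
opening: 0.0428
wrist_force: [0.6, 0.3, -0.2]
wrist orange n 182 x max 0.0784 centre [ 0.067  -0.0357] axis deg -7.5
wrist green n 391 x max 0.0762 centre [0.0541 0.0325] axis deg 1.1
scene green n 148 x max 0.077 centre [0.0566 0.0377] axis deg 1.2
0.15 [[102, 55, 30], [99, 54, 31], [77, 44, 23]]
0.09 [[102, 55, 30], [98, 53, 26], [71, 39, 19]]
0 [[93, 55, 33], [104, 57, 31], [95, 53, 29]]
-0.1 [[89, 51, 28], [102, 56, 31], [100, 55, 31]]
-0.15 [[108, 89, 77], [104, 64, 43], [100, 56, 32]]
top diff at green 8.755555555555556
[-0.55743374  0.72116429 -0.15966399] [ 0.45873638 -0.29616833  0.21305988]
```

Run:
```python
from h import *
cw=np.load("cwf2.npy",allow_pickle=True).item(); q=[0.5631,-0.272,-0.1112]
v=lambda x,y:(220+x*.4375,80+y*200/456)
for nm,uv,z in(("stop face top edge",v(235,138),.06),("stop face foot",v(325,277),.006),("cap end rim top",v(235,182),.046),("colour boundary",v(235,365),.046)): print(nm,inv(q,wray(cw,uv,z)).round(4))
```

```text
stop face top edge [ 0.0786 -0.0364  0.06  ]
stop face foot [ 0.0734 -0.0611  0.006 ]
cap end rim top [ 0.0771 -0.0364  0.046 ]
colour boundary [ 0.0338 -0.0363  0.046 ]
```

```bash
python3 -c "
from workcell import bot
bot.job_done()"
```

```text
the job is handed in; nothing more can be done
```

The orange marker is in the empty lane of the smaller pen rest with its cap at the stop, and I've handed the job in; no verdict was reported.

I pulled the flap open with closed fingertips behind its lip, tilted the hand to 45° and held the flap back with it. I then gripped the marker inside the case and lifted it out. The flap sprang shut. I lowered the marker into the lane, slid it forward until it touched the stop, eased off, released it and drew the hand clear. The robot clock read about 20 s at hand-in.

**What the last checks showed**
- **Marker:** it lies centred in the lane. Its cap end is about 0 to 2 mm from the stop, judging by where it touched and by the wrist picture.
- **Flap:** the lip's colour lies on the line predicted for a shut flap.
- **Blue and green markers:** green looks undisturbed in its lane. Blue was last seen in its saddles as I lifted the orange marker out, and I did not check it again at the end.
- **Hand:** the gripper is clear of everything, and the wrist force is only noise.

**What disagreed or fell short**
- **Stop position:** my measured rest position was about 5 mm off along the lane. The stop was met about 5 mm later than predicted, so I relied on touch.
- **Contact force:** the wrist force peaked at about 17 N when the cap met the stop. That is under the 30 N limit, but firmer than I intended.
- **Final angle check:** the colour check saw only part of the orange cap and gave a −7.5° axis, over the 4.6° limit. I judged it unreliable because the close-up shows the marker straight in both saddles. I did not get an independent angle reading.
- **Top camera:** it gave no usable reading of either cap at the end.

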